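# Hold a test fixture's pressure plate over its pillars for wiring

### The arm

A 6-joint arm with a two-finger parallel gripper is mounted at the origin on the work surface. World frame = base frame: x ahead of the robot, y to its left, z up, the work surface at z = 0. Lengths are in mm, angles in rad, forces in N, time in s.
With the tool pointing down it reaches from about 350 to 875 mm from the base axis. Payload 4.2 kg.
Tool frame: the origin (TCP) lies between the finger pads; the fingertips stand 11 mm ahead of it and the grasp point (between the pads) lies 8 mm behind it; z points along the fingers, y is the direction in which the jaws open and shut (so a half turn about z gives the same grasp; the last joint's range is limited). The gripper opens to 85 mm and grips with 20 to 120 N. Pads are 22 mm wide; open, the fingers measure 114 mm over their backs; the gripper's body (76 mm by 85 mm) begins 54 mm behind the grasp point. The pads swing forward as they close: fully open they stand 13 mm farther back than shut.
Start: joints at [1.366, 0.385, 0.008, 0, -1.194, -0.259], TCP at [279.56, 558.968, 242.312] pointing down, gripper open.
Joint ranges: [-3.14, 3.14], [-1.21, 2.06], [-1.07, 1.41], [-3.16, 2.05], [-2.99, -0.16], [-3.1, 3.1]. Speed limits (rad/s): [2.79, 2.79, 3.14, 3.14, 3.14, 3.14].

### API

Orientations are given as a unit quaternion [x, y, z, w].
In Python, from bench import * gives the robot as it stands. The module is installed in compiled form; this text tells all that it offers.
- The arm moves only by the tool drive_tool, never from a script. Its argument "increments" is a list of rows, each a list of 3 entries, a list of its own where there are three numbers: the gripper command: -1 is shut, 1 is fully open, values between are in proportion, then the shift along the tool's x, y, z scaled (see below), then the turn about the tool's z scaled (see below). In form: [[hand, [tx, ty, tz], turn], ...]. A call has 1 to 20 rows; each row shifts and turns the commanded pose from where the row before left it, along the tool's axes as they then stand; what a row does not reach is not made up. The controller multiplies each number of a shift by 0.3 m and each number of a turn by 2 rad. A row lasts 1/8 s, in which the tool goes at most 62.5 mm and 10.7 degrees, less where a joint would pass 70% of its speed; a pose out of reach is approached as far as the arm can. A call with a number of a shift or a turn outside -1 to 1 is refused whole. A call with a gripper value outside its range is refused whole. The fingers move at their own pace and stop on an object; the grip force is fixed at half the most. Time passes only in rows, so rows that do not move let the fingers close. It gives the time, the measured TCP pose, the force and the opening at its end, in the units of the state.
- read_state(): the state, without advancing time (a new reading comes with each control period).
- get_image(name): name is "side" or "top" or "wrist"; returns the picture (400x640x3 uint8, red, green, blue); there is no depth.
- calibration(name): a dict with "fovy" (degrees; the focal length in pixels is half the picture's height over the tangent of half this angle, whatever the lens; pixels are square), "cx", "cy" (the principal point, pixels), "R" (3x3) and "t" (3): a world point X has camera coordinates R X + t. Camera axes: x right, y down, z forward; pixel columns grow to the right and rows downward; lengths in mm; the calibration is good to about 2 mm. A picture is of the moment at which its call begins: read the wrist's pose just before it. calibration takes no time and is no camera call; for the wrist camera it gives the pose at the moment of the call.
- job_done(): hands the job in, once; it reports no verdict.
The state is a dict: "clock": time; "joints": joint angles; "joint_vel": joint speeds; "joint_efforts": joint torques, N m; "position": TCP position; "ee_rot": TCP orientation; "contact_force": force on the tool from outside, world axes, zero at the start; "wrist_torque": the same for the moment, N m; "gripper_width": finger opening in mm.
Only numpy, scipy, OpenCV 4.12 (cv2) and the standard library are available. Lean on these libraries where they do the work, as an engineer would, in place of code of your own. Each camera call takes 0.05 s, during which the arm holds its last target.

### The job

I have to plug in the leads under this test fixture's pressure plate, so first make it dead: press the stop button down until it stays down, and leave it down. Then pick up the plate by its block and hold it level about 20 mm above the four pillars, the right way round, so that I can look straight down through each screw hole onto the tapped hole in its pillar; do not knock the fixture with it or disturb the other things on the bench. Finish while still holding it there, quite still: do not set it down or let go.

Things in the scene. Friction and masses are not known exactly. Their poses are not given: they have to be found in the camera images.
- fixture: the opened board-test fixture, fixed: orange base 220 x 198 x 55 mm, a circuit board nested on top (parts up to 75 mm above the bench) and four steel pillars, 13 mm across, tops level, 95 mm above the bench, each with a tapped hole. Origin on the bench beneath the pillar pattern, z up; x points from the narrow to the wide pair of pillars, away from the robot (yaw within 0.3 rad of world x)
- plate: the loose pressure plate, about 0.3 kg, standing on four white push pins 30 mm long, centred within 35 mm of the middle. Pale plate 8 mm thick, x -67 to +62 mm; its narrow half (-x) 108 mm wide in y, its wide half (+x) 148 mm. Origin at pin-foot level under the block's middle; x to the wide end, z up. It starts on one side of the fixture, yaw within 1.2 rad of world x; the stop is on the other side
- plate_grip (a point): where to take the plate: in the middle of its tan block, 14 mm below the block's top, 64 mm above the plate's origin (and the bench at the start). Block 70 mm along x, 30 mm across y (grip across these), 40 mm high; two screw heads 4 mm high on it. The plate's top is 26 mm below this point, its underside 34 mm, the pin feet 64 mm. It balances within 6 mm of here. Axes as the plate
- plate_hole0 (a point): centre of an 8 mm screw hole of the plate, on its underside, at the narrow end, +y side: (-60, +42) mm in x, y and 30 mm above the plate's origin; belongs over pillar0; axes as the plate
- plate_hole1 (a point): centre of an 8 mm screw hole of the plate, on its underside, at the narrow end, -y side: (-60, -42) mm in x, y and 30 mm above the plate's origin; belongs over pillar1; axes as the plate
- plate_hole2 (a point): centre of an 8 mm screw hole of the plate, on its underside, at the wide end, +y side: (+50, +62) mm in x, y and 30 mm above the plate's origin; belongs over pillar2; axes as the plate
- plate_hole3 (a point): centre of an 8 mm screw hole of the plate, on its underside, at the wide end, -y side: (+50, -62) mm in x, y and 30 mm above the plate's origin; belongs over pillar3; axes as the plate
- pillar0 (a point): centre of the tapped hole in a pillar's top, at the narrow end, +y side of the fixture: (-60, +42) mm in x, y and 95 mm above the fixture's origin (same pattern as the plate's holes, so it fits one way round only); axes as the fixture
- pillar1 (a point): centre of the tapped hole in a pillar's top, at the narrow end, -y side of the fixture: (-60, -42) mm in x, y and 95 mm above the fixture's origin (same pattern as the plate's holes, so it fits one way round only); axes as the fixture
- pillar2 (a point): centre of the tapped hole in a pillar's top, at the wide end, +y side of the fixture: (+50, +62) mm in x, y and 95 mm above the fixture's origin (same pattern as the plate's holes, so it fits one way round only); axes as the fixture
- pillar3 (a point): centre of the tapped hole in a pillar's top, at the wide end, -y side of the fixture: (+50, -62) mm in x, y and 95 mm above the fixture's origin (same pattern as the plate's holes, so it fits one way round only); axes as the fixture
- stop_top (a point): top of the stop button: a mushroom head 40 mm across on a fixed station box 74 x 74 mm and 50 mm high. At the start it is 83.5 mm above the bench. It is the only mushroom button on the bench; z up
- stop (a joint): travel of the stop button in m, 0 up, 0.008 fully down. It is an over-centre button: about 8 N starts it down and the resistance fades as it goes; past half travel (4 mm) it snaps down and latches there by itself, staying down when let go
- driver: a screwdriver, 200 mm long, lying on the bench between the robot and the fixture; leave it alone. Origin under its middle
- screw_dish: a round steel dish, 72 mm across and 16 mm high, holding the plate's four screws; leave it alone. Origin under its middle
- reader_a: a black hand-held reader with a round grip, 130 mm long and 42 mm high, lying on the bench; leave it alone. Origin under its middle
- reader_b: a second reader of the same kind; leave it alone. Origin under its middle
- cleaner: an upright bottle, 52 mm across and 115 mm high; leave it alone. Origin under its middle
- board_tray: a shallow red tray of circuit boards, 160 x 120 x 22 mm; leave it alone. Origin under its middle
- meter: a hand multimeter lying flat, 85 x 165 x 40 mm; leave it alone. Origin under its middle
Not all that is in view belongs to the job. Leave any purple or turquoise look-alike of the part that bears stop_top alone.

How it is judged (in metres and radians):
On the way, in this order (a step that is already met when the one before it is completed fails the run):
1. the stop button is pressed down and stays down (value of joint stop above 0.006 m), for 0.2 s.
2. the plate is lifted clear of the bench (height (world z) of plate_grip above 0.1 m), for 0.1 s.
3. the plate hovers over the pillars, holes in line (horizontal distance between plate_hole0 and pillar0 below 0.004 m and horizontal distance between plate_hole1 and pillar1 below 0.004 m and horizontal distance between plate_hole2 and pillar2 below 0.004 m and horizontal distance between plate_hole3 and pillar3 below 0.004 m and z of plate_hole0 in the frame of pillar0 between 0.01 and 0.03 m and z of plate_hole1 in the frame of pillar1 between 0.01 and 0.03 m and z of plate_hole2 in the frame of pillar2 between 0.01 and 0.03 m and z of plate_hole3 in the frame of pillar3 between 0.01 and 0.03 m and angle between plate's own z axis and vertical below 0.087 rad and contact force between plate and fixture below 0.1 N and contact force between the fingers and plate above 2 N), for 0.3 s.
At the end, for the whole second after the job is handed in: the stop button is still down (more than 6 of its 8 mm); the plate is held by the fingers and at rest (under 20 mm/s), touching nothing of the fixture, each of its four screw holes within 4 mm sideways of its own pillar's tapped hole and 10 to 30 mm above it, the plate level within 5 degrees (all of step 3 and value of joint stop above 0.006 m and linear speed of plate below 0.02 m/s and angular speed of plate below 0.2 rad/s); the arm keeps its last pose, push and grip.
It fails at once if the plate is lifted while the stop button is not down (height (world z) of plate_grip above 0.075 m and value of joint stop below 0.006 m).
It fails at once if the plate knocks the fixture (more than 5 N) (contact force between plate and fixture above 5 N).
It fails at once if another thing on the bench is pushed more than 20 mm (distance of any of driver, screw_dish, reader_a, reader_b, cleaner, board_tray, meter from where it was at the start of the episode above 0.02 m).
It also fails if it takes over 48 s, if anything falls off the work surface, if the arm or the gripper's body presses on something with over 40 N, if the wrist force passes 120 N, or if a joint passes its speed limit or range.

## Working session

There is one attempt and no reset: what is moved stays moved. The work goes in short steps, Python scripts to look and compute and a tool call to move; the robot and the scene stay as the last step left them, time stands still between calls to the robot, and variables do not carry over. Pictures are saved under pics/ and viewed, and the job is handed in when it is done.

Besides the shell and the picture viewer there is one more tool, called after "Call:" as name(argument=value, ...), one argument or row to a line, values as JSON. drive_tool: Moves the arm, as the interface text tells. Shifts and turns lie within -1 to 1; 1 stands for 0.3 m of shift or 2 rad of turn. Its arguments: {"type":"object","properties":{"increments":{"type":"array"}},"required":["increments"]}

```bash
mkdir -p pics
cat > h.py <<'E'
from bench import *
import numpy as np, cv2
from scipy.spatial.transform import Rotation as Ro
def K(c):
    f=200/np.tan(np.radians(c["fovy"])/2); return f
def px2w(c,u,v,z):
    f=K(c); d=np.array([(u-c["cx"])/f,(v-c["cy"])/f,1.]); R=np.array(c["R"]);t=np.array(c["t"])
    o=-R.T@t; d=R.T@d; return o+d*(z-o[2])/d[2]
def w2px(c,X):
    f=K(c); p=np.array(c["R"])@np.array(X,float)+np.array(c["t"]); return np.array([c["cx"]+f*p[0]/p[2],c["cy"]+f*p[1]/p[2]])
def save(n,im): cv2.imwrite("pics/"+n+".png",cv2.cvtColor(im,cv2.COLOR_RGB2BGR))
E
python3 - <<'E'
from h import *
s=read_state();print(s)
for n in ["side","top","wrist"]:
    c=calibration(n);print(n,c);im=get_image(n);save(n+"0",im);np.save(n+"0.npy",im)
E
```

```text
{'clock': 0.0, 'joints': array([ 1.36564239e+00,  3.85572252e-01,  6.61499525e-03, -5.15894560e-04,
       -1.19399568e+00, -2.58561689e-01]), 'joint_vel': array([ 5.30423872e-04,  1.96933009e-03,  4.96095757e-05, -7.33246347e-04,
       -1.56665050e-04, -2.70326701e-04]), 'joint_efforts': array([ 4.99568318e-05, -3.92283297e+01,  1.88396269e+01,  4.18629751e+00,
       -4.63343487e-03, -7.27722362e-07]), 'position': array([279.29422754, 558.49237342, 241.20533704]), 'ee_rot': array([ 9.73218708e-01, -2.29878501e-01, -2.10871988e-04,  1.08432004e-03]), 'contact_force': array([ 0.06877743, -0.08091523, -1.0133405 ]), 'wrist_torque': array([0.03146214, 0.03034953, 0.00802799]), 'gripper_width': 85.32930871963524}
side {'fovy': 42.572914568464434, 'cx': 322.1925100457119, 'cy': 193.58051255751639, 'R': array([[ 0.7115881 , -0.70245101,  0.01431629],
       [-0.53885769, -0.55871575, -0.6304515 ],
       [ 0.45086003,  0.44090734, -0.77609661]]), 't': array([-393.53393871,  276.66759964, 1459.70492397])}
top {'fovy': 42.649255072996226, 'cx': 322.7623191808624, 'cy': 198.16465919021817, 'R': array([[ 0.01607685, -0.99962803,  0.0220302 ],
       [-0.98642875, -0.01945756, -0.16303291],
       [ 0.16340093, -0.01911017, -0.98637464]]), 't': array([ -79.56649836,  486.12555538, 1597.62130281])}
wrist {'fovy': 63.354880453765155, 'cx': 319.81195958731433, 'cy': 204.09958175133087, 'R': array([[-0.44720742, -0.89442936,  0.00128308],
       [-0.85987359,  0.43032382,  0.27466127],
       [-0.24621724,  0.12172727, -0.96154019]]), 't': array([624.70618336, -36.75456282, 378.91909899])}
```

View pics/side0.png

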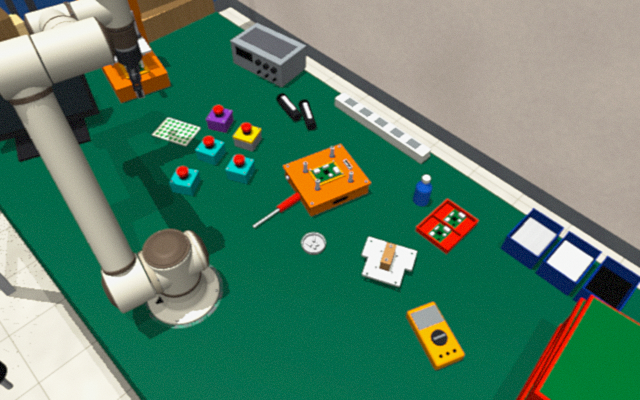

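View pics/top0.png

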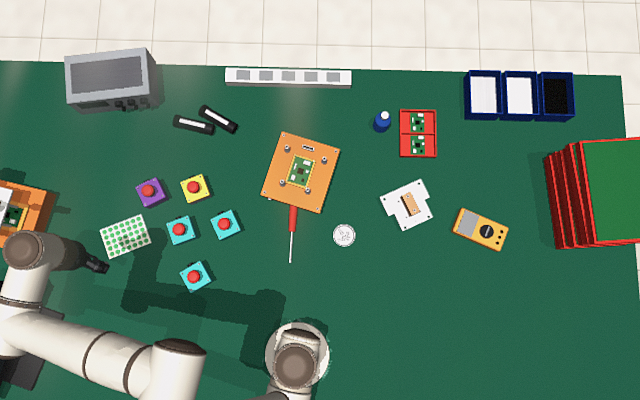

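View pics/wrist0.png

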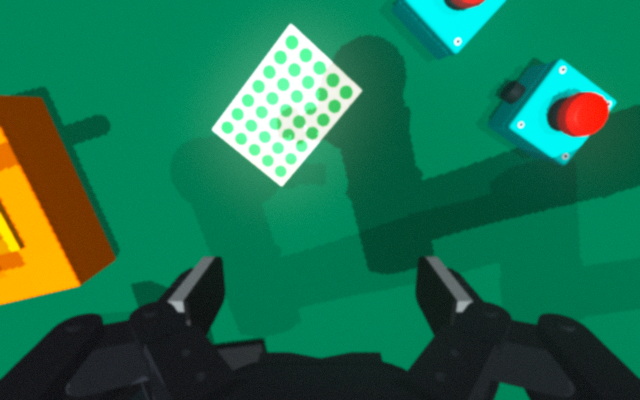

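Candidates for the stop button in the top view are purple (150,191), yellow (194,187) and turquoise (180,229), (225,223), (195,276). Only the yellow one at (194,187) is neither purple nor turquoise, so I choose it. I'll check it and the fixture and plate in enlarged crops.

Run:
```python
import numpy as np,cv2
from h import save
a=np.load("top0.npy");b=np.load("side0.npy")
def cr(im,x,y,w,h,s): return cv2.resize(im[y:y+h,x:x+w],None,fx=s,fy=s,interpolation=cv2.INTER_CUBIC)
save("ct_fix",cr(a,255,125,100,95,6))
save("ct_plate",cr(a,370,170,75,70,8))
save("ct_stop",cr(a,130,165,90,50,8))
save("cs_fix",cr(b,275,135,105,85,7))
```

```text
(no output)
```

View pics/ct_fix.png

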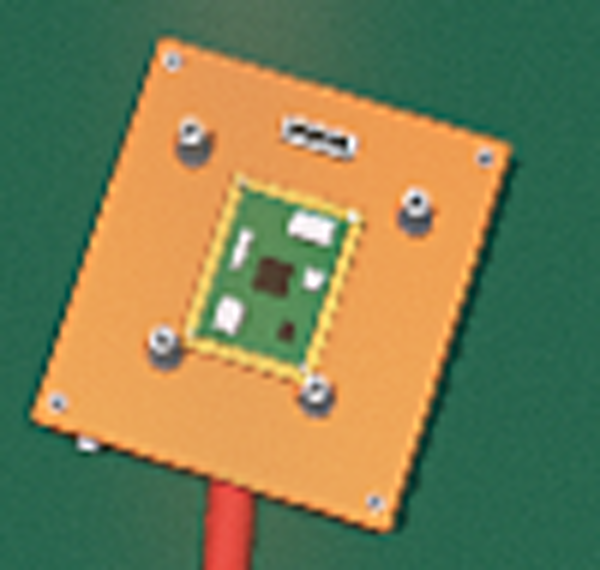

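View pics/ct_plate.png

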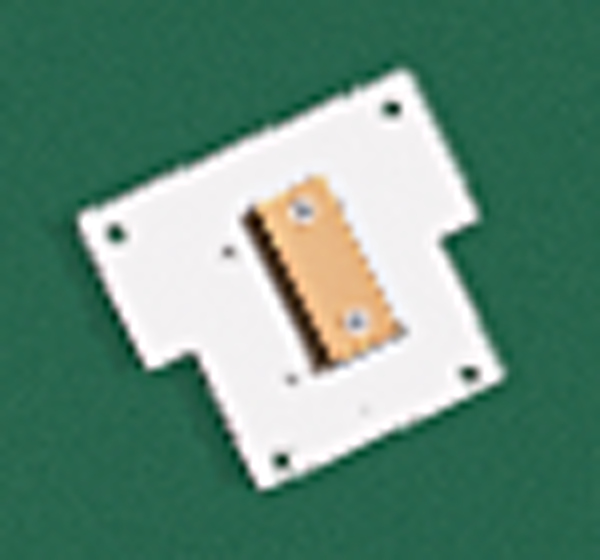

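View pics/ct_stop.png

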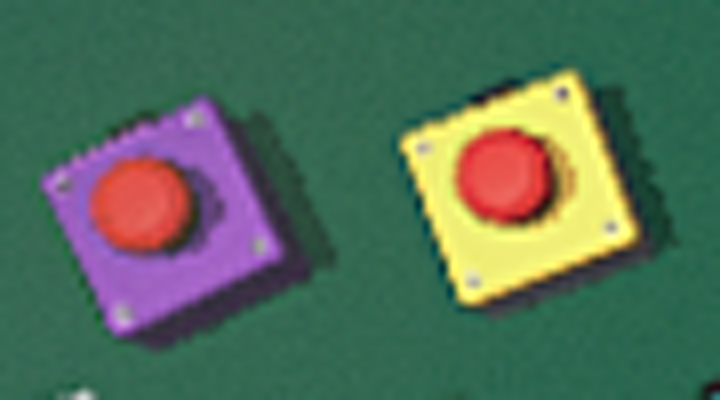

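```bash
cat >> h.py <<'E'
PAT=np.array([[-60,42],[-60,-42],[50,62],[50,-62.]])
def fit(W):
    W=np.array(W)[:,:2]; m=W.mean(0); pm=PAT.mean(0)
    H=(PAT-pm).T@(W-m); a=np.arctan2(H[0,1]-H[1,0],H[0,0]+H[1,1])
    R=np.array([[np.cos(a),-np.sin(a)],[np.sin(a),np.cos(a)]]); t=m-R@pm
    return t,a,W-(PAT@R.T+t)
E
python3 - <<'E'
from h import *
c=calibration("top")
u=lambda p,s,x,y:((p[0]+.5)/s-.5+x,(p[1]+.5)/s-.5+y)
P=[(163,341),(317,390),(191,133),(416,203)]
t,a,r=fit([px2w(c,*u(p,6,255,125),95) for p in P]);print("fix",t,a,r.round(1))
P=[(281,460),(470,373),(116,233),(392,108)]
t,a,r=fit([px2w(c,*u(p,8,370,170),37) for p in P]);print("plate",t,a,r.round(1))
for q in[(303,210),(356,321)]: print(px2w(c,*u(q,8,370,170),82))
print("stop",px2w(c,*u((503,174),8,130,165),83.5))
print(px2w(c,*u((520,188),8,130,165),50))
s=read_state();print(Ro.from_quat(s["ee_rot"]).as_matrix().round(3))
cw=calibration("wrist");print(-np.array(cw["R"]).T@cw["t"], s["position"],s["clock"])
E
```

```text
fix [574.18204421   1.56944918] -0.28500092484435735 [[ 0.2 -0.5]
 [-0.3  0. ]
 [ 0.1 -0.1]
 [-0.   0.6]]
plate [ 472.05710361 -345.68032555] 0.44718863790555724 [[ 0.1  0.2]
 [ 0.2 -0.3]
 [-0.   0.2]
 [-0.2 -0.1]]
[ 493.33371473 -335.01677438   82.        ]
[ 449.85503942 -355.26479254   82.        ]
stop [509.73279707 335.60096042  83.5       ]
[510.39966735 336.56144738  50.        ]
[[ 0.894 -0.447 -0.001]
 [-0.447 -0.894 -0.002]
 [ 0.     0.002 -1.   ]]
[341.08704025 528.48669208 373.78554403] [279.40161906 558.60761597 241.46306817] 0.15
```

Pixel check: the yellow box carries the red mushroom head at (193,187), and the plate and fixture fit the hole pattern to under 1 mm. I'll shut the fingers and move above the stop.

Call:
drive_tool(
  increments=[
    [-1,[0.146,0.046,0.053],0],
    [-1,[0.146,0.046,0.053],0],
    [-1,[0.146,0.046,0.053],0],
    [-1,[0.146,0.046,0.053],0],
    [-1,[0.146,0.046,0.053],0],
    [-1,[0.146,0.046,0.053],0],
    [-1,[0.146,0.046,0.053],0],
    [-1,[0,0,0],0],
    [-1,[0,0,0],0],
  ],
)

```text
clock: 1.27
position: [510.6, 335.5, 131.0]
ee_rot: [0.973, -0.23, -0.0, 0.0]
contact_force: [-1.1, 1.5, 0.3]
gripper_width: -0.0
```

Run:
```python
from h import *
s=read_state();print(s["position"],s["joints"],s["contact_force"],s["gripper_width"])
c=calibration("wrist");print(w2px(c,[510,336,83.5]))
save("wrist1",get_image("wrist"))
```

```text
[510.55370421 335.53498541 130.99512769] [ 8.46065699e-01  4.57817252e-01 -1.75506540e-01  1.23687564e-05
 -9.37504543e-01  2.60656333e-01] [-1.09439997  1.48551     0.34337872] -0.038734248439001466
[320.42879048 233.30840346]
```

View pics/wrist1.png

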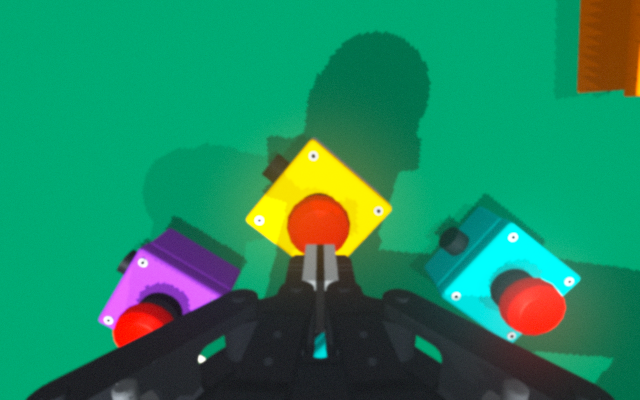

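The yellow box and its red head sit centred under the fingertips at (319,226). Next I descend.

Call:
drive_tool(
  increments=[
    [-1,[0,0,0.06],0],
    [-1,[0,0,0.05],0],
    [-1,[0,0,0],0],
    [-1,[0,0,0.007],0],
    [-1,[0,0,0.007],0],
    [-1,[0,0,0.007],0],
  ],
)

```text
clock: 2.08
position: [510.9, 335.9, 93.2]
ee_rot: [0.973, -0.23, 0.001, -0.001]
contact_force: [-1.6, 0.4, 5.6]
gripper_width: -0.2
```

Call:
drive_tool(
  increments=[
    [-1,[0,0,0.007],0],
    [-1,[0,0,0.007],0],
    [-1,[0,0,0.005],0],
    [-1,[0,0,0],0],
  ],
)

```text
clock: 2.58
position: [510.6, 335.3, 86.4]
ee_rot: [0.973, -0.23, 0.0, 0.0]
contact_force: [-1.1, -1.5, 4.4]
gripper_width: -0.3
```

Run:
```python
from h import *
s=read_state();print(s["position"],s["joints"],s["contact_force"],s["gripper_width"])
```

```text
[510.61119764 335.31446053  86.35093953] [ 8.45845144e-01  5.08519545e-01 -2.20587284e-01  2.90256612e-04
 -8.41893410e-01  2.61068110e-01] [-1.10872426 -1.47337316  4.44959419] -0.26513167119807035
```

Call:
drive_tool(
  increments=[
    [-1,[0,0,0.005],0],
    [-1,[0,0,0.003],0],
    [-1,[0,0,0],0],
    [-1,[0,0,-0.04],0],
    [-1,[0,0,-0.2],0],
    [-1,[0,0,-0.2],0],
    [-1,[0,0,0],0],
  ],
)

```text
clock: 3.45
position: [513.0, 337.4, 221.8]
ee_rot: [0.973, -0.23, 0.004, -0.005]
contact_force: [0.3, -0.7, -0.6]
gripper_width: -0.0
```

Run:
```python
from h import *
s=read_state();print(s["position"],s["joints"],s["contact_force"],s["gripper_width"])
b=get_image("side");a0=np.load("side0.npy");f=lambda i:cv2.resize(i[95:215,160:270],None,fx=3.5,fy=4,interpolation=2)
save("stopcmp",np.hstack([f(a0),f(b)]))
c=calibration("wrist");print(w2px(c,[510,336,83.5]),w2px(c,[510,336,75.5]));save("wrist2",get_image("wrist"))
```

```text
[513.04889408 337.42284291 221.82691123] [ 0.84577474  0.37452688 -0.0613572   0.0017311  -1.12218402  0.26106956] [ 0.29711381 -0.74948953 -0.64368607] -0.0431438596539176
[322.52097079 196.97968477] [322.50781466 194.67512423]
```

View pics/stopcmp.png

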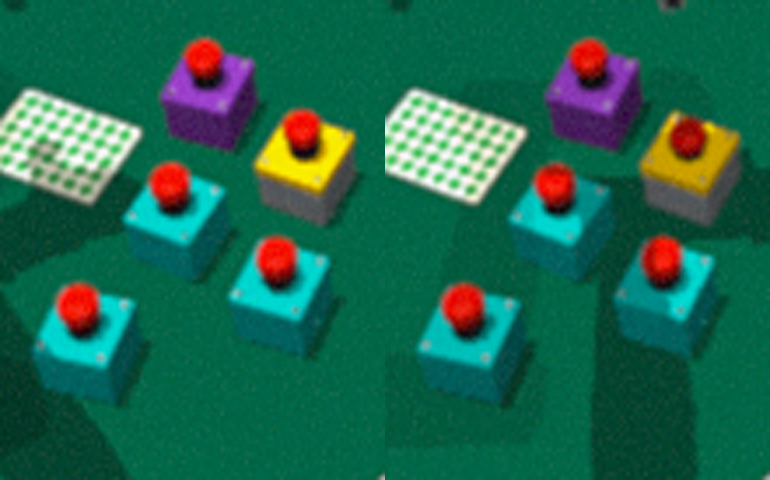

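View pics/wrist2.png

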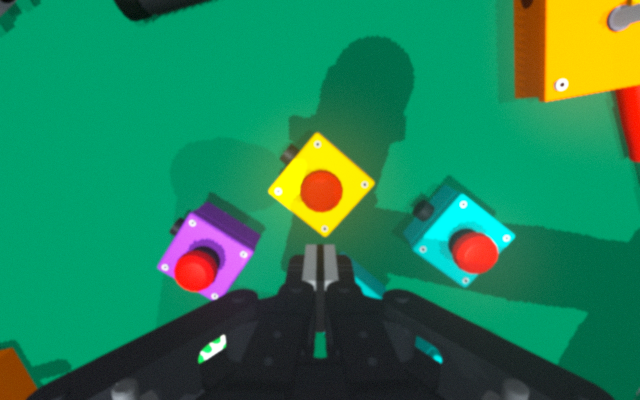

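The stop is latched: the yellow station's head now sits low with no dark neck, while the others stay high. Next I compute the transit rows to the plate.

```bash
cat >> h.py <<'E'
def yaw(s):
    m=Ro.from_quat(s["ee_rot"]).as_matrix(); return np.arctan2(m[1,0],m[0,0])
def rows(p,y,P,Y,n):
    """world shift p->P (mm), yaw y->Y in n rows"""
    d=(np.array(P,float)-p)/n; out=[]
    for i in range(n):
        a=y+(Y-y)*i/n
        ex=np.array([np.cos(a),np.sin(a)]); ey=np.array([np.sin(a),-np.cos(a)])
        out.append([[round(float(v),4) for v in (d[:2]@ex/300,d[:2]@ey/300,-d[2]/300)],round(-(Y-y)/n/2,4)])
    return out
E
python3 - <<'E'
from h import *
s=read_state();print(s["position"],yaw(s),s["clock"])
for r in rows(s["position"],yaw(s),[472,-345.7,200],0.447-np.pi,14):print(r)
E
```

```text
[510.45016554 335.43683962 215.92557411] -0.46431721479601096 3.55
[[0.0644, 0.1491, 0.0038], np.float64(0.0797)]
[[0.0873, 0.137, 0.0038], np.float64(0.0797)]
[[0.1079, 0.1214, 0.0038], np.float64(0.0797)]
[[0.1258, 0.1028, 0.0038], np.float64(0.0797)]
[[0.1405, 0.0815, 0.0038], np.float64(0.0797)]
[[0.1517, 0.0582, 0.0038], np.float64(0.0797)]
[[0.159, 0.0334, 0.0038], np.float64(0.0797)]
[[0.1622, 0.0078, 0.0038], np.float64(0.0797)]
[[0.1614, -0.0181, 0.0038], np.float64(0.0797)]
[[0.1565, -0.0435, 0.0038], np.float64(0.0797)]
[[0.1476, -0.0677, 0.0038], np.float64(0.0797)]
[[0.135, -0.0903, 0.0038], np.float64(0.0797)]
[[0.119, -0.1106, 0.0038], np.float64(0.0797)]
[[0.0999, -0.1281, 0.0038], np.float64(0.0797)]
```

Call:
drive_tool(
  increments=[
    [1,[0.064,0.149,0.004],0.08],
    [1,[0.087,0.137,0.004],0.08],
    [1,[0.108,0.121,0.004],0.08],
    [1,[0.126,0.103,0.004],0.08],
    [1,[0.14,0.082,0.004],0.08],
    [1,[0.152,0.058,0.004],0.08],
    [1,[0.159,0.033,0.004],0.08],
    [1,[0.162,0.008,0.004],0.08],
    [1,[0.161,-0.018,0.004],0.08],
    [1,[0.157,-0.044,0.004],0.08],
    [1,[0.148,-0.068,0.004],0.08],
    [1,[0.135,-0.09,0.004],0.08],
    [1,[0.119,-0.111,0.004],0.08],
    [1,[0.1,-0.128,0.004],0.08],
    [1,[0,0,0],0],
    [1,[0,0,0],0],
  ],
)

```text
clock: 5.55
position: [468.4, -345.3, 196.9]
ee_rot: [-0.217, 0.976, 0.001, -0.001]
contact_force: [-0.9, 0.3, -0.7]
gripper_width: 85.7
```

Run:
```python
from h import *
s=read_state();print(s["position"],yaw(s),s["joints"].round(3),s["clock"])
c=calibration("wrist");im=get_image("wrist");save("wrist3",im);np.save("wrist3.npy",im)
import json;json.dump({k:np.array(v).tolist() for k,v in c.items()},open("w3.json","w"))
t=np.array([472,-345.7]);a=.447;R=np.array([[np.cos(a),-np.sin(a)],[np.sin(a),np.cos(a)]])
for p in PAT: print(w2px(c,[*(R@p+t),38]).round())
print(w2px(c,[*t,78]))
```

```text
[ 468.43910837 -345.28490184  196.93950141] -2.704038697545642 [-3.57e-01  3.50e-01 -1.65e-01 -1.00e-03 -1.06e+00 -7.76e-01] 5.55
[363. 127.]
[267. 128.]
[381. 243.]
[253. 244.]
[315.53690517 205.73596419]
```

View pics/wrist3.png

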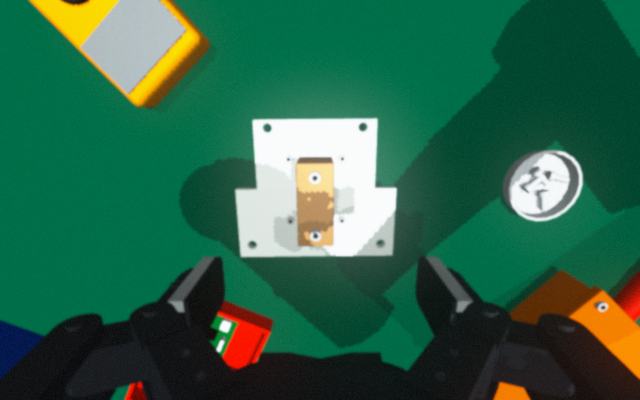

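The wrist view puts the holes at (267,127), (363,127), (253,244) and (381,243), within 1 px of prediction. I'll correct 3 mm and descend onto the block.

Call:
drive_tool(
  increments=[
    [1,[-0.0103,-0.0063,0.1],-0.0047],
    [1,[0,0,0.14],0],
    [1,[0,0,0.12],0],
    [1,[0,0,0.06],0],
    [1,[0,0,0.05],0],
    [1,[0,0,0],0],
    [1,[0,0,0],0],
  ],
)

```text
clock: 6.48
position: [473.7, -346.0, 58.7]
ee_rot: [-0.222, 0.975, -0.001, 0.001]
contact_force: [-0.3, 0.2, 0.3]
gripper_width: 85.5
```

Run:
```python
from h import *
s=read_state();print(s["position"],yaw(s),s["contact_force"])
save("wrist4",get_image("wrist"))
```

```text
[ 473.65533419 -345.99658383   58.70987942] -2.6935641074746437 [-0.28355377  0.19257395  0.29289705]
```

View pics/wrist4.png

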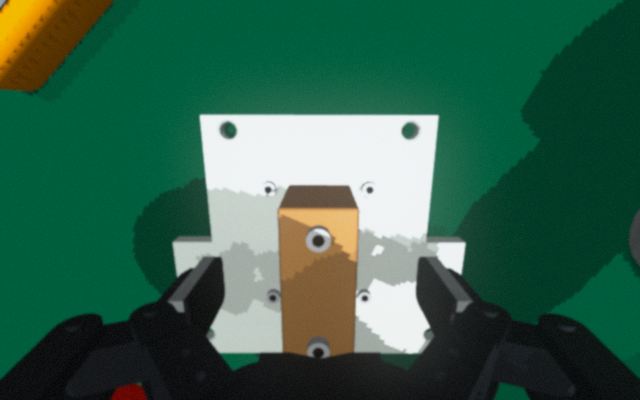

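The block at (318,280) sits centred between the pads. Next I close.

Call:
drive_tool(
  increments=[
    [1,[0.005,0.002,0.008],0],
    [1,[0,0,0],0],
    [-1,[0,0,0],0],
    [-1,[0,0,0],0],
    [-1,[0,0,0],0],
    [-1,[0,0,0],0],
    [-1,[0,0,0],0],
    [-1,[0,0,0],0],
  ],
)

```text
clock: 7.52
position: [471.6, -346.3, 55.7]
ee_rot: [-0.222, 0.975, -0.0, 0.0]
contact_force: [0.5, -0.5, 1.3]
gripper_width: 29.5
```

Run:
```python
from h import *
s=read_state();print(s["position"],yaw(s),s["contact_force"],s["gripper_width"])
```

```text
[ 471.60090943 -346.34183076   55.67842271] -2.6942389764435246 [ 0.47769059 -0.48173535  1.31930916] 29.531933259633032
```

Call:
drive_tool(
  increments=[
    [-1,[0,0,-0.03],0],
    [-1,[0,0,-0.06],0],
    [-1,[0,0,-0.1],0],
    [-1,[0,0,-0.12],0],
    [-1,[0,0,-0.12],0],
    [-1,[0,0,-0.07],0],
    [-1,[0,0,0],0],
    [-1,[0,0,0],0],
  ],
)

```text
clock: 8.52
position: [470.3, -345.4, 203.8]
ee_rot: [-0.222, 0.975, 0.001, -0.001]
contact_force: [-0.1, -0.2, -2.6]
gripper_width: 29.2
```

Run:
```python
from h import *
s=read_state();print(s["position"],yaw(s),s["contact_force"],s["gripper_width"],s["wrist_torque"])
save("wrist5",get_image("wrist"));save("side5",get_image("side"))
s=read_state();print(s["position"],s["clock"])
for r in rows(s["position"],yaw(s),[574.2,1.6,200],-0.285-np.pi,14):print(r)
```

```text
[ 470.29432791 -345.37389597  203.7887221 ] -2.6948223071831627 [-0.05953267 -0.16577288 -2.60109881] 29.220754551922237 [-0.02708149  0.00865458 -0.01298756]
[ 470.4207848  -345.5873693   203.56569778] 8.625
[[-0.058, 0.0639, 0.0008], np.float64(0.0261)]
[[-0.0546, 0.0668, 0.0008], np.float64(0.0261)]
[[-0.051, 0.0696, 0.0008], np.float64(0.0261)]
[[-0.0473, 0.0721, 0.0008], np.float64(0.0261)]
[[-0.0435, 0.0745, 0.0008], np.float64(0.0261)]
[[-0.0395, 0.0767, 0.0008], np.float64(0.0261)]
[[-0.0355, 0.0786, 0.0008], np.float64(0.0261)]
[[-0.0313, 0.0804, 0.0008], np.float64(0.0261)]
[[-0.0271, 0.0819, 0.0008], np.float64(0.0261)]
[[-0.0228, 0.0832, 0.0008], np.float64(0.0261)]
[[-0.0184, 0.0843, 0.0008], np.float64(0.0261)]
[[-0.0139, 0.0851, 0.0008], np.float64(0.0261)]
[[-0.0095, 0.0858, 0.0008], np.float64(0.0261)]
[[-0.005, 0.0861, 0.0008], np.float64(0.0261)]
```

View pics/side5.png

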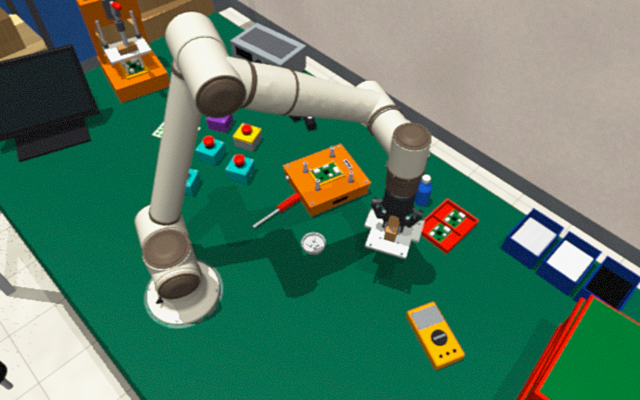

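View pics/wrist5.png

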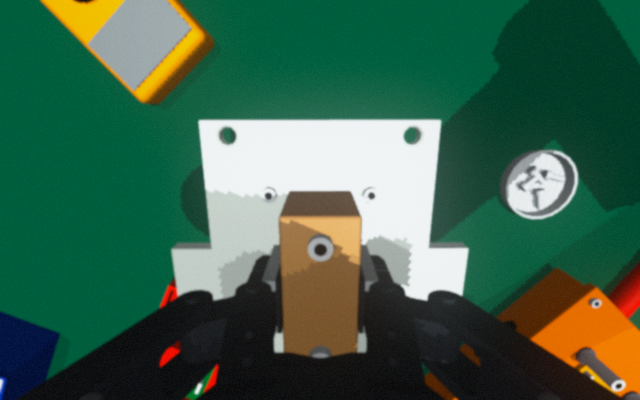

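The plate is lifted level and centred in the jaws (block at (320,270) in the wrist view). Next I move it over the fixture, with the pin feet at about 145 mm.

Call:
drive_tool(
  increments=[
    [-1,[-0.058,0.064,0],0.026],
    [-1,[-0.055,0.067,0],0.026],
    [-1,[-0.051,0.07,0],0.026],
    [-1,[-0.047,0.072,0],0.026],
    [-1,[-0.044,0.074,0],0.026],
    [-1,[-0.04,0.077,0],0.026],
    [-1,[-0.036,0.079,0],0.026],
    [-1,[-0.031,0.08,0],0.026],
    [-1,[-0.027,0.082,0],0.026],
    [-1,[-0.023,0.083,0],0.026],
    [-1,[-0.018,0.084,0],0.026],
    [-1,[-0.014,0.085,0],0.026],
    [-1,[-0.01,0.086,0],0.026],
    [-1,[-0.005,0.086,0],0.026],
    [-1,[0,0,0],0],
    [-1,[0,0,0],0],
    [-1,[0,0,0],0],
  ],
)

```text
clock: 10.75
position: [574.4, 0.5, 205.1]
ee_rot: [0.14, 0.99, -0.0, -0.0]
contact_force: [0.3, -0.5, -2.6]
gripper_width: 29.2
```

Run:
```python
from h import *
s=read_state();print(s["position"],yaw(s),s["contact_force"],s["gripper_width"],s["clock"],s["joints"].round(2),s["ee_rot"])
im=get_image("top");np.save("top6.npy",im);save("top6",im)
im=get_image("wrist");np.save("wrist6.npy",im);save("wrist6",im)
s=read_state();print(s["position"],yaw(s))
```

```text
[5.74378023e+02 5.44166445e-01 2.05069779e+02] 2.860064022415356 [ 0.25235625 -0.52633633 -2.64816208] 29.1632468122594 10.75 [ 0.28  0.33 -0.17 -0.   -1.07 -2.14] [ 1.40299790e-01  9.90108950e-01 -1.97424194e-04 -4.43192053e-04]
[574.53596503   0.60979165 205.3328258 ] 2.8599116676506613
```

View pics/top6.png

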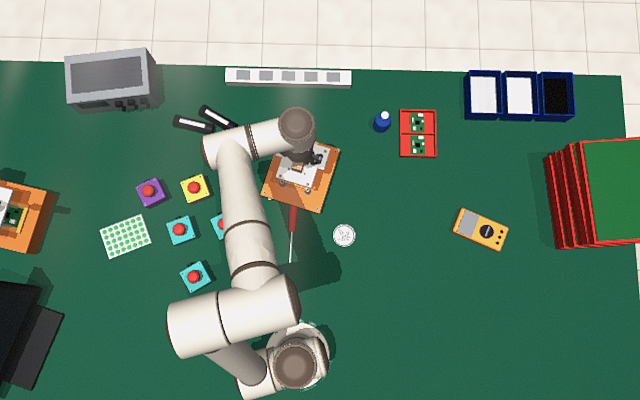

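View pics/wrist6.png

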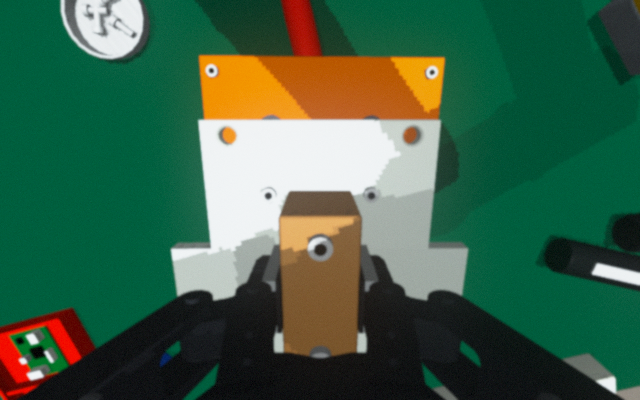

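Run:
```python
from h import *
im=np.load("wrist6.npy")
cr=lambda x,y,w,h,s:cv2.resize(im[y:y+h,x:x+w],None,fx=s,fy=s,interpolation=2)
save("w6a",np.hstack([cr(200,55,65,100,6),cr(390,55,65,100,6)]))
c=calibration("wrist");s=read_state();print(s["position"],yaw(s))
a=-.285;R=np.array([[np.cos(a),-np.sin(a)],[np.sin(a),np.cos(a)]])
zt=s["position"][2]-18+.3
for p in PAT[:2]:
    print("exp hole if aligned at grip",w2px(c,[*(R@p+[574.2,1.6]),zt]))
    print("exp if centred on tcp",w2px(c,[*(Ro.from_euler('z',yaw(s)+np.pi).as_matrix()[:2,:2]@p+s["position"][:2]),zt]))
    print("pillar px", w2px(c,[*(R@p+[574.2,1.6]),95]))
# board-frame of pixel rays
for q in [(227,135),(412,135)]: print(px2w(c,*q,zt))
for q in [(211,71),(432,71)]: print("fixscrew", px2w(c,*q,56), R.T@(px2w(c,*q,56)[:2]-[574.2,1.6]))
```

```text
[574.53596503   0.60979165 205.3328258 ] 2.8599116676506613
exp hole if aligned at grip [413.0961411  134.75367846]
exp if centred on tcp [410.68949313 135.78252153]
pillar px [377.84337358 126.00344493]
exp hole if aligned at grip [227.88670094 134.0666973 ]
exp if centred on tcp [225.68343286 135.72343744]
pillar px [262.51632918 125.5710871 ]
[505.08949412 -22.36893578 187.6328258 ]
[528.39842462  58.27517706 187.6328258 ]
fixscrew [452.23997466 -54.79978622  56.        ] [-101.18313933  -88.41468194]
fixscrew [501.86230348 116.94210194  56.        ] [-101.8490048    90.35110979]
```

View pics/w6a.png

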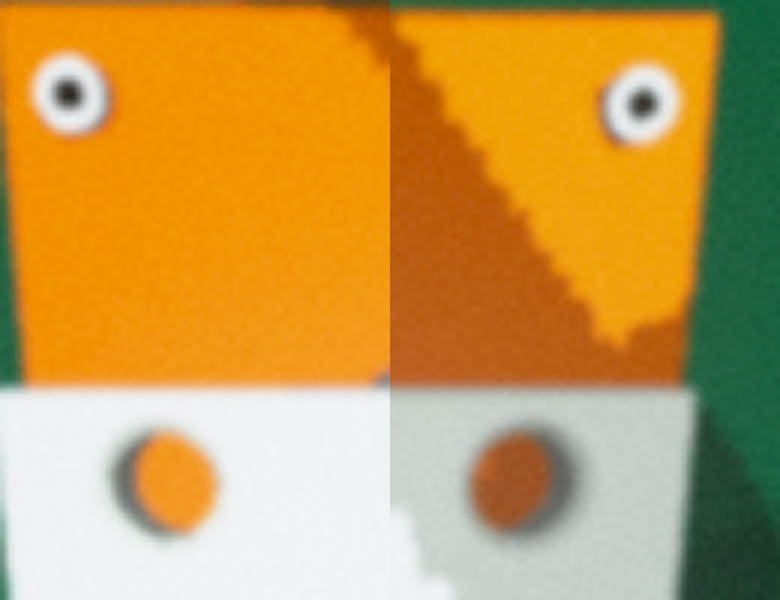

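Run:
```python
from h import *
c=calibration("wrist");s=read_state()
zt=s["position"][2]-17.7
h1=px2w(c,227.3,135,zt)[:2];h0=px2w(c,412.5,135,zt)[:2]
d=h0-h1;print("plate yaw",np.arctan2(-d[0],d[1]),np.linalg.norm(d)); a=np.arctan2(-d[0],d[1]);R=np.array([[np.cos(a),-np.sin(a)],[np.sin(a),np.cos(a)]])
print("plate", (h0+h1)/2+R@[60,0])
f1=px2w(c,211.5,70.7,56)[:2];f0=px2w(c,432,72.2,56)[:2];d=f0-f1
a=np.arctan2(-d[0],d[1]);print("fix yaw",a,"y0:",Ro.from_euler('z',.285).as_matrix()[:2,:2]@((f0+f1)/2-[574.2,1.6]),yaw(s)+np.pi-2*np.pi)
```

```text
plate yaw -0.28136658786578955 84.03595077366109
plate [574.43497327   1.46737337]
fix yaw -0.28761003664656676 y0: [-101.17765739    1.22496127] -0.2816809859391318
```

Plate and fixture already agree to about 0.5 mm. I'll lower in steps.

Call:
drive_tool(
  increments=[
    [-1,[0,0.002,0.02],0.0025],
    [-1,[0,0,0.04],0],
    [-1,[0,0,0.04],0],
    [-1,[0,0,0.04],0],
    [-1,[0,0,0.03],0],
    [-1,[0,0,0.025],0],
    [-1,[0,0,0.015],0],
    [-1,[0,0,0],0],
    [-1,[0,0,0],0],
    [-1,[0,0,0],0],
    [-1,[0,0,0],0],
  ],
)

```text
clock: 12.22
position: [575.1, 1.9, 142.7]
ee_rot: [0.142, 0.99, 0.0, 0.0]
contact_force: [-0.3, -0.4, -2.1]
gripper_width: 29.2
```

Run:
```python
from h import *
s=read_state();print(s["position"],yaw(s),s["contact_force"],s["gripper_width"],s["clock"],s["ee_rot"])
c=calibration("wrist");im=get_image("wrist");ct=calibration("top");it=get_image("top");isd=get_image("side")
cr=lambda im,x,y,w,h,s:cv2.resize(im[y:y+h,x:x+w],None,fx=s,fy=s,interpolation=2)
save("w7",im);save("t7",cr(it,255,125,100,95,6));save("s7",cr(isd,275,100,110,110,5));save("w7a",np.hstack([cr(im,200,55,65,100,6),cr(im,390,55,65,100,6)]))
a=-.286;R=np.array([[np.cos(a),-np.sin(a)],[np.sin(a),np.cos(a)]])
for p in PAT: 
  X=R@p+[574.3,2.0]
  print("w hole",w2px(c,[*X,123]),"pillar",w2px(c,[*X,95]),"top crop",((w2px(ct,[*X,123])-[255,125]+.5)*6-.5).round(1), ((w2px(ct,[*X,95])-[255,125]+.5)*6-.5).round(1))
```

```text
[575.07180757   1.90146051 142.67808221] 2.855774248709576 [-0.32601228 -0.40802693 -2.13468823] 29.23551541861645 12.225 [1.42423224e-01 9.89805818e-01 1.02724537e-04 2.41113874e-04]
w hole [409.41058196 133.79620663] pillar [395.64017363 130.35149904] top crop [158.  330.3] [161.1 341. ]
w hole [226.45723225 133.7106443 ] pillar [240.71178197 130.27730364] top crop [315.7 379.3] [316.1 389.2]
w hole [430.33652032 337.01064294] pillar [415.8573013  307.52746155] top crop [187.4 118.7] [190.  132.9]
w hole [205.92243623 337.05462976] pillar [220.76682432 307.54691374] top crop [417.7 189.8] [416.4 202.8]
```

View pics/t7.png

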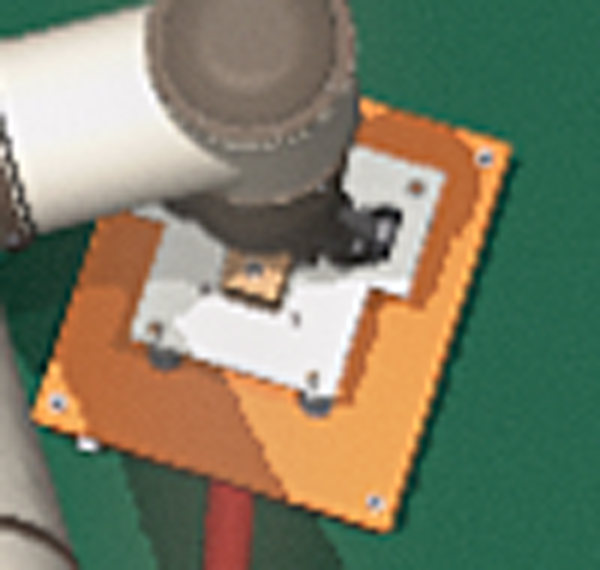

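View pics/s7.png

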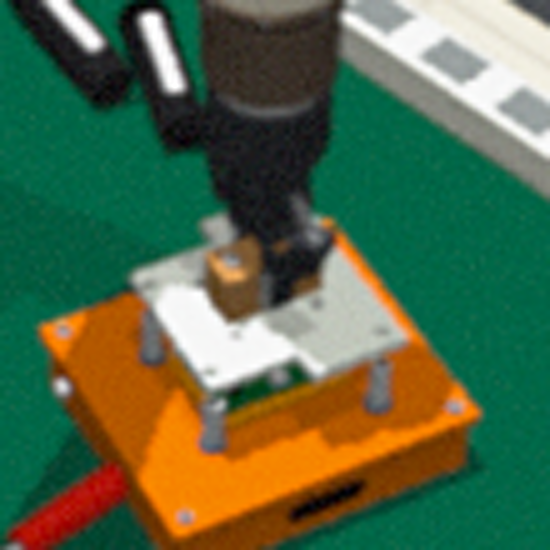

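View pics/w7a.png

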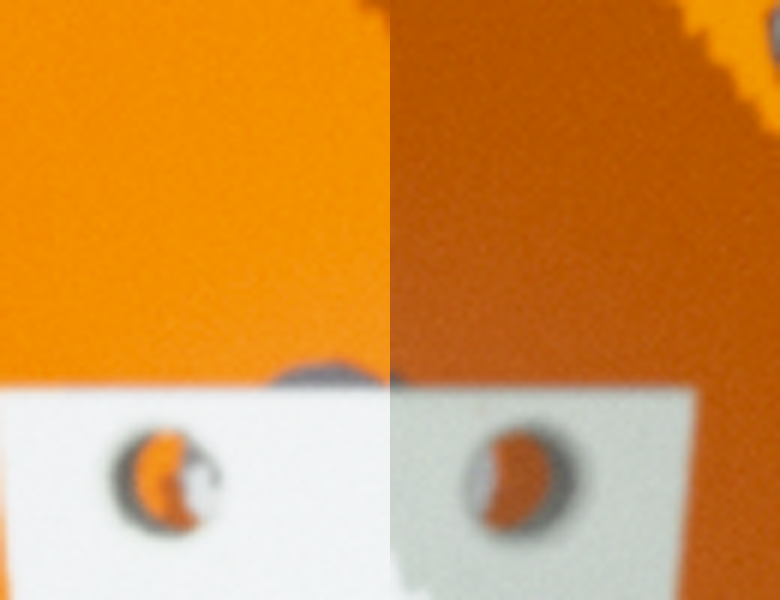

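Through the holes (227,135) and (412,135) the pillars show symmetrically to about 0.4 mm. The side view shows a gap above every visible pillar. I'll let it settle, check once more and hand in.

Call:
drive_tool(
  increments=[
    [-1,[0,0,0.003],0],
    [-1,[0,0,0],0],
    [-1,[0,0,0],0],
    [-1,[0,0,0],0],
    [-1,[0,0,0],0],
    [-1,[0,0,0],0],
  ],
)

```text
clock: 13.12
position: [575.0, 1.9, 141.5]
ee_rot: [0.142, 0.99, 0.0, 0.0]
contact_force: [-0.2, -0.2, -2.8]
gripper_width: 29.3
```

Run:
```python
from h import *
s=read_state();print(s["position"],yaw(s)-np.pi,s["contact_force"],s["gripper_width"],s["clock"],abs(s["joint_vel"]).max())
im=get_image("side");save("side8",im[95:215,160:300].repeat(4,0).repeat(4,1))
s=read_state();print(s["position"])
```

```text
[574.97564911   1.87520553 141.5447035 ] -0.2858313737446614 [-0.15847725 -0.1820219  -2.80223717] 29.29842408891458 13.125 0.002768897423939577
[574.94143145   1.87785742 141.51937641]
```

View pics/side8.png

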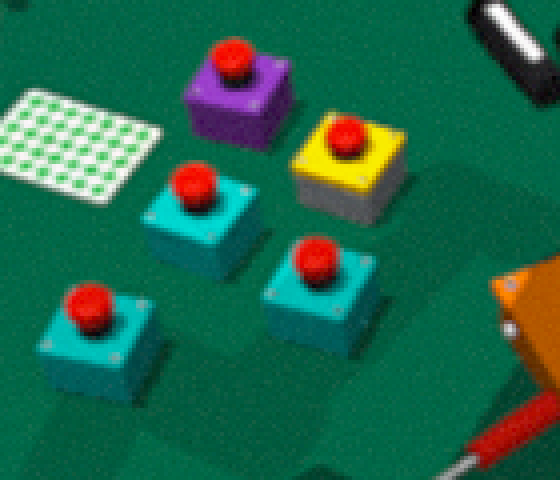

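The yellow stop at (347,135) in the crop is still low, and the plate is at rest. I'm handing in.

```bash
python3 -c "
from bench import *
print(job_done())"
```

```text
the job is handed in; nothing more can be done
None
```

The stop is down and latched, and the arm is holding the plate level and the right way round above the pillars. The job was handed in at about 13 s of the 48 s allowed, and no verdict is reported.

- **Stop button:** I pressed the yellow station's button until it latched. It still looked down in the last side view.
- **Plate alignment:** from the wrist view of the two narrow-end holes and the TCP reading, the holes are about 1 mm or less off their pillars sideways. Plate and fixture yaw agree to about 0.005 rad. I did not measure the wide-end holes as closely: one was hidden under the wrist in the top view, and the other was within about 1 mm there.
- **Height:** the plate's underside is about 21 mm above the pillar tops, worked out from the TCP height.
- **Holding still:** the force reading shows only the plate's weight (2.8 N), and the joints were nearly still (under 0.003 rad/s).
- **Other things on the bench:** nothing looked moved in the pictures. I did not measure their positions again.
- **Disagreement between cameras:** the top and wrist cameras differed by about 1.2 mm in the fixture's y, within their stated 2 mm calibration. I aimed between the two. The coarse top view also put hole 0 up to about 1.7 mm from where I expected it, which is inside the 4 mm limit.

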